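# Sort moulded rubber sleeves and buffer bars into their trays

## Task

Sort the four black rubber parts off the bench: stand both round sleeves upright on the floor of the narrow oblong tray, and lay both long bars side by side, steel side down and flat on the floor of the square tray. Set the parts down gently, do not drop or throw them, and leave the steel core, tape roll, brush and bottle where they are.

Things in the scene. Friction and masses are not known exactly. Their poses are not given: they have to be found in the camera images.
- sleeve_1: black rubber sleeve: a short round tube, 60 outside, 40 bore, 65 tall, standing upright; origin at the centre of its underside, z along its axis, up
- sleeve_2: black rubber sleeve: a short round tube, 60 outside, 40 bore, 65 tall, standing upright; origin at the centre of its underside, z along its axis, up
- bar_1: black rubber buffer bar: a plain block moulded on a bare steel backing strip, 140 long (its x axis) by 36 wide (y) by 40 high; the steel strip (6 thick) is its underside; origin at the centre of its underside, z up. It starts lying across the top of a sleeve
- bar_2: black rubber buffer bar: a plain block moulded on a bare steel backing strip, 140 long (its x axis) by 36 wide (y) by 40 high; the steel strip (6 thick) is its underside; origin at the centre of its underside, z up. It starts lying on the bench, steel down
- long_tray: the narrow oblong white tray, fixed, open on top: 230 (x axis) by 135 (y axis) outside, rim 35 above the bench, walls and floor 5 thick; origin at the centre of its underside on the bench, z up
- square_tray: the square white tray, fixed, open on top: 190 by 190 outside (axes along its sides), rim 35 above the bench, walls and floor 5 thick; origin at the centre of its underside on the bench, z up
- core: bystander: turned solid steel core, 54 across, 70 tall with a thinner 28 neck on top, standing among the parts; origin at the centre of its underside
- tape: bystander: paper tape roll lying flat, 84 across, 30 high; origin at the centre of its underside
- brush: bystander: hand brush lying on the bench, 150 long along its x axis (bristles to +x), 42 wide at the bristles, 20 high; origin at the middle of its underside
- mandrel: bystander: fixed upright tube with rubber rings on it, 260 tall, foot 90 across, tube 68 across, near a far corner of the work area; origin at the centre of its foot
- spray: bystander: upright capped white bottle, 70 across, 200 tall, near the other far corner; origin at the centre of its underside
There are look-alikes about, which are no part of the job. What is shaped like the bar_2 but yellow is not meant.

How it is judged:
By the outcome, as a careful person would: the job done as asked, in the order asked, and still so for the second after the job is handed in, with the robot touching nothing.
It also fails if it takes over 72 s, if anything falls off the work surface, if the arm or the gripper's body presses on something with over 40 N, if the wrist force passes 120 N, or if a joint passes its speed limit or range.

## Robot

A 7-joint arm with a two-finger parallel gripper is mounted at the origin on the work surface. World frame = base frame: x ahead of the robot, y to its left, z up, the work surface at z = 0. Lengths are in m, angles in degrees, forces in N, time in s.
With the tool pointing down it reaches from about 0.4 to 0.75 m from the base axis. Payload 19.5 kg.
Tool frame: the origin (TCP) lies at the very end of the fingers, on their centre line; the grasp point (between the pads) lies 19 mm behind it; z points along the fingers, y is the line along which they close (so a half turn about z gives the same grasp; the last joint's range is limited). The gripper opens to 85 mm and grips with 20 to 120 N. Pads are 22 mm wide; open, the fingers measure 114 mm over their backs; the gripper's body (76 mm by 85 mm) begins 54 mm behind the grasp point. The pads swing forward as they close: fully open they stand 13 mm farther back than shut.
Start: joints at [60.808, 40.479, -1.581, 85.061, 1.261, 54.483, -4.326], TCP at [0.259, -0.513, 0.231] pointing down, gripper open.
Joint ranges: [-155.06, 155.06], [-18.47, 123.98], [-90, 86.84], [0, 140.48], [-83.41, 263.41], [0, 116], [-161.91, 161.91]. Speed limits (degrees/s): [108.29, 108.29, 147.25, 147.25, 172.46, 172.46, 172.46].

## Interface

Orientations are given as [roll, pitch, yaw] about the fixed x, y, z axes, in that order (R = Rz(yaw) Ry(pitch) Rx(roll)).
In Python, from workcell import * gives the robot as it stands. The module is installed in compiled form; this text tells all that it offers.
- The arm moves only by the tool step_arm, never from a script. Its argument "series" is a list of rows, each an object with "hand": the finger opening in m, from 0 to 0.0854; "offset": the shift along the tool's x, y, z in m, a list of three; "twist": the turn about the tool's z in rad. A call has 1 to 5 rows; each row shifts and turns the commanded pose from where the row before left it, along the tool's axes as they then stand; what a row does not reach is not made up. A row lasts 1/8 s, in which the tool goes at most 62.5 mm and 10.7 degrees, less where a joint would pass 70% of its speed; a pose out of reach is approached as far as the arm can. A call with a gripper value outside its range is refused whole. The fingers move at their own pace and stop on an object; the grip force is fixed at half the most. Time passes only in rows, so rows that do not move let the fingers close. It gives the time, the measured TCP pose, the force, the opening and the grip force at its end, in the units of the state.
- get_obs(): the state, without advancing time (a new reading comes with each control period).
- read_camera(name): name is "side" or "top" or "wrist"; returns a dict with "pixels" (480x640x3 uint8, red, green, blue), "intrinsics" (3x3 intrinsics, pixels), "extrinsics" (4x4, takes a point from camera to world coordinates); the wrist camera has in their place "tool_from_camera" (4x4, takes a point from camera to tool coordinates, whose origin is the TCP and whose axes are the flange's). Camera axes: x right, y down, z forward; pixel columns grow to the right and rows downward; lengths in m; the calibration is good to about 2 mm. A picture is of the moment at which its call begins: read the wrist's pose just before it. There is no depth.
- sign_off(): hands the job in; it is judged then, once.
The state is a dict: "time_s": time; "joint_positions": joint angles; "qd": joint speeds; "tau": joint torques, N m; "ee_pos": TCP position; "tcp_rot": TCP orientation; "force": force on the tool from outside, world axes, zero at the start; "torque": the same for the moment, N m; "width": opening from 0.0 (shut) to 1.0 (fully open); "grip_force": force on a finger pad.
Only numpy, scipy, OpenCV 4.12 (cv2) and the standard library are available. Lean on these libraries where they do the work, as an engineer would, in place of code of your own. Each camera call takes 0.05 s, during which the arm holds its last target. There are 200 camera calls.

## Working session

There is one attempt and no reset: what is moved stays moved. The work goes in short steps, Python scripts to look and compute and a tool call to move; the robot and the scene stay as the last step left them, time stands still between calls to the robot, and variables do not carry over. Pictures are saved under pics/ and viewed, at most 11 in all, crops included, and the job is handed in when it is done.

Besides the shell and the picture viewer there is one more tool, called after "Request:" by a JSON object that holds its "api" and its "payload", one argument or row to a line. step_arm: Moves the arm, as the interface text tells. Its arguments: {"type":"object","properties":{"series":{"type":"array"}},"required":["series"]}

```bash
mkdir -p pics
python3 - <<'E'
from workcell import *
import cv2,json
o=get_obs(); print({k:o[k] for k in('time_s','ee_pos','tcp_rot','width','force')})
for n in('top','side'):
    c=read_camera(n); cv2.imwrite(f'pics/{n}0.png',c['pixels'][:,:,::-1]); print(n,c['intrinsics'].tolist() if hasattr(c['intrinsics'],'tolist') else c['intrinsics']); print(c['extrinsics'])
E
```

```text
{'time_s': 0.0, 'ee_pos': array([ 0.25915285, -0.51298458,  0.23083714]), 'tcp_rot': array([-1.79937767e+02,  2.09303259e-03,  2.68019352e+01]), 'width': 1.0019669813899115, 'force': array([0.59006493, 0.56999127, 0.04211096])}
top [[493.0583713905733, 0.0, 320.7231452026971], [0.0, 493.0583713905733, 233.89014258042403], [0.0, 0.0, 1.0]]
[[-0.00190746 -0.99736688  0.07249603  0.40358247]
 [-0.99989313  0.00295304  0.0143181   0.0149719 ]
 [-0.01449448 -0.07246097 -0.99726592  1.1083725 ]
 [ 0.          0.          0.          1.        ]]
side [[583.8549442054858, 0.0, 319.2579848522636], [0.0, 583.8549442054858, 231.97529501832227], [0.0, 0.0, 1.0]]
[[-0.70719668 -0.45389734  0.54207938 -0.28608989]
 [-0.70699275  0.44766391 -0.54750185  0.79975263]
 [ 0.00584026 -0.77043768 -0.63748856  0.9907607 ]
 [ 0.          0.          0.          1.        ]]
```

View pics/top0.png

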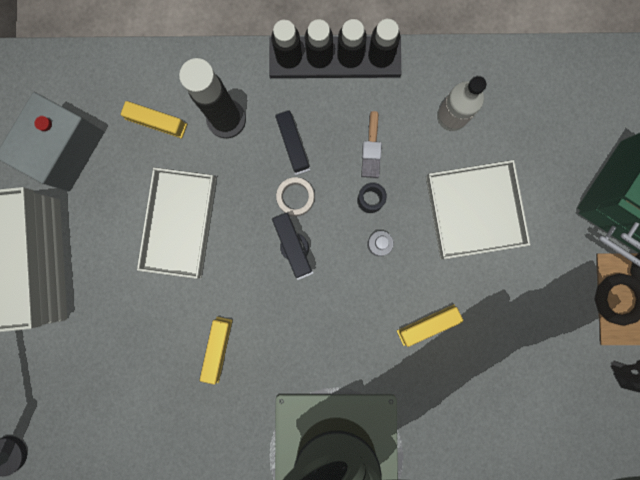

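View pics/side0.png

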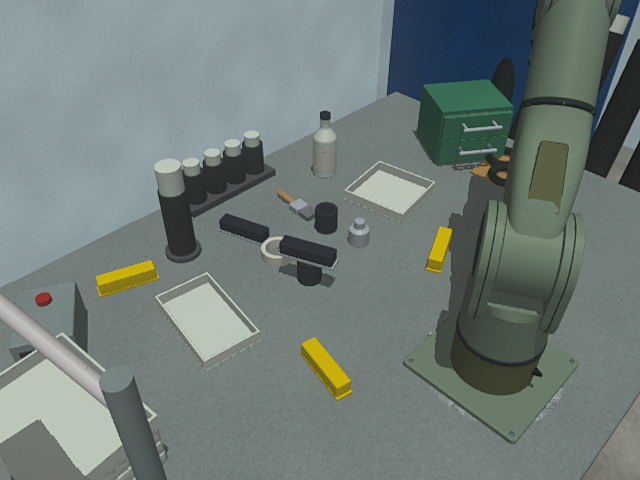

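The top view shows bar_2 at (293,140), bar_1 on sleeve_1 at (293,247) and sleeve_2 at (372,197). The core is at (380,242), the long tray at (176,222) and the square tray at (479,209). The side view shows both bars with the steel edge underneath.

```bash
cat > h.py <<'E'
import numpy as np, cv2
def ray(c,uv,z):
    K=np.array(c['intrinsics']);T=np.array(c['extrinsics'])
    uv=np.atleast_2d(uv).astype(float)
    d=np.c_[(uv-K[:2,2])/[K[0,0],K[1,1]],np.ones(len(uv))]@T[:3,:3].T
    return (T[:3,3]+d*((z-T[2,3])/d[:,2])[:,None])[:,:2]
def rect(c,cnt,z):
    p=ray(c,cnt.reshape(-1,2),z); r=cv2.minAreaRect((p*1000).astype(np.float32))
    b=cv2.boxPoints(r); e=[b[1]-b[0],b[2]-b[1]]; e=max(e,key=np.linalg.norm)
    return np.round(r[0],1),np.round(sorted(r[1]),1),round(float(np.degrees(np.arctan2(e[1],e[0]))%180),1)
def cnts(m,amin): return [k for k in cv2.findContours(m.astype(np.uint8),cv2.RETR_EXTERNAL,cv2.CHAIN_APPROX_NONE)[0] if cv2.contourArea(k)>amin]
E
python3 - <<'E'
from workcell import *
from h import *
c=read_camera('top'); im=c['pixels'].astype(int); np.save('top0.npy',c['pixels'])
g=im.max(2)
cv2.imwrite('pics/crop1.png',cv2.resize(c['pixels'][100:290,260:420,::-1],None,fx=3.1,fy=3.1,interpolation=cv2.INTER_CUBIC))
print('col through bar1', g[205:285,293].tolist()); print('row bar1',g[245,265:320].tolist()); print('row bar2',g[140,270:320].tolist()); print('sleeve2 row',g[196,350:395].tolist())
w=(im.min(2)>150)
for k in cnts(w,2500):
    x,y,ww,hh=cv2.boundingRect(k); print('white',(x,y,ww,hh),rect(c,k,0.035))
for th in (35,45,55,62):
    m=(g<th); m[:,:265]=0;m[:,400:]=0;m[:105]=0;m[285:]=0
    for k in cnts(m,150): print(th,cv2.boundingRect(k),cv2.contourArea(k),rect(c,k,.04),rect(c,k,.105))
E
```

```text
col through bar1 [119, 123, 121, 96, 144, 184, 192, 158, 131, 108, 85, 80, 80, 79, 80, 79, 78, 77, 73, 68, 58, 48, 42, 49, 56, 61, 65, 70, 72, 72, 71, 70, 70, 71, 69, 72, 72, 73, 72, 73, 70, 72, 70, 73, 71, 73, 73, 73, 73, 73, 73, 73, 73, 73, 75, 74, 75, 75, 73, 75, 77, 78, 76, 71, 62, 59, 73, 87, 93, 114, 124, 126, 126, 127, 125, 124, 124, 123, 125, 125]
row bar1 [126, 122, 121, 124, 126, 125, 124, 125, 124, 122, 120, 123, 126, 129, 129, 81, 62, 55, 61, 73, 75, 72, 72, 73, 73, 71, 73, 72, 70, 71, 70, 71, 72, 73, 65, 50, 56, 75, 55, 68, 75, 70, 54, 47, 70, 79, 123, 132, 131, 126, 129, 129, 127, 127, 129]
row bar2 [123, 124, 124, 123, 124, 127, 126, 125, 128, 125, 124, 127, 126, 84, 53, 57, 59, 61, 58, 59, 58, 57, 57, 57, 55, 55, 57, 56, 56, 50, 58, 76, 117, 126, 123, 123, 122, 122, 123, 124, 125, 121, 122, 121, 124, 124, 121, 120, 122, 120]
sleeve2 row [127, 124, 122, 124, 124, 126, 129, 107, 57, 57, 64, 62, 59, 85, 123, 126, 124, 123, 120, 119, 120, 124, 126, 122, 122, 122, 127, 117, 80, 46, 37, 38, 55, 66, 65, 62, 80, 118, 126, 123, 118, 117, 117, 121, 123]
white (0, 187, 31, 145) (array([430.3, 701.9]), array([ 65.8, 314.3]), 2.6)
white (137, 168, 76, 111) (array([508.4, 351.8]), array([134.3, 230.3]), 172.3)
white (429, 160, 101, 99) (array([ 535.2, -314.7]), array([190. , 190.6]), 9.0)
55 (276, 111, 33, 61) 210.0 (array([687.2,  93. ]), array([ 34.2, 134.8]), 18.4) (array([670. ,  88.2]), array([ 32.2, 126.6]), 18.4)
62 (276, 111, 33, 61) 887.0 (array([687. ,  92.6]), array([ 34.8, 135.5]), 18.3) (array([669.7,  87.9]), array([ 32.7, 127.3]), 18.3)
```

View pics/crop1.png

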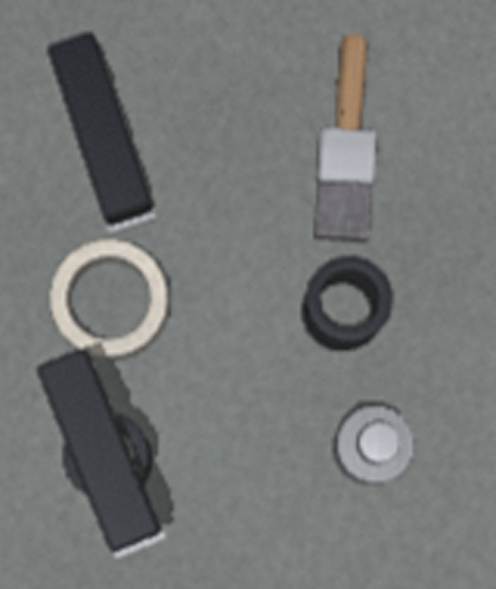

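The crop shows bar_1's top corners at about (38,368), (86,348), (160,535) and (112,552) in crop pixels. Sleeve_2's top ring is centred at (348,300).

Run:
```python
from workcell import *
from h import *
c=read_camera('top')
f=lambda a:np.array(a)/3.1+[259.7,99.7]
p=ray(c,f([[38,368],[86,348],[160,535],[112,552]]),.105)
print(p.round(4),p.mean(0)); a=(p[1]-p[2]+p[0]-p[3])/2; print(np.linalg.norm(a),np.degrees(np.arctan2(a[1],a[0])))
p=ray(c,f([[50,48],[95,34],[153,208],[108,222]]),.04)
print(p.mean(0)); a=(p[1]-p[2]+p[0]-p[3])/2; print(np.linalg.norm(a),np.degrees(np.arctan2(a[1],a[0])))
print('s2',ray(c,f([348,300]),.065)); print('s1 guess',ray(c,f([110,448]),.065)); print('core',ray(c,f([378,442]),.07)); print('mandrel foot/top px', ray(c,[227,118],0))
# precise bar_1 via mask
g=c['pixels'].max(2); print(get_obs()['ee_pos'],get_obs()['tcp_rot'][2])
```

```text
[[0.5086 0.1292]
 [0.5218 0.0975]
 [0.3985 0.0486]
 [0.3874 0.0801]] [0.45406694 0.08884908]
0.1317176896680799 21.84327814333007
[0.68707914 0.0923707 ]
0.13272308768236532 18.254512639640208
s2 [[ 0.55902997 -0.07936522]]
s1 guess [[0.45763874 0.08415012]]
core [[ 0.46097532 -0.09834222]]
mandrel foot/top px [[0.75201361 0.24593666]]
[ 0.25920508 -0.51309545  0.23101319] 26.801775031249786
```

Request:
{"api": "step_arm", "payload": {
  "series": [
    {"hand": 0.085,"offset": [0.046,-0.029,0],"twist": 0.087},
    {"hand": 0.085,"offset": [0.046,-0.029,0],"twist": 0},
    {"hand": 0.085,"offset": [0.046,-0.029,0],"twist": 0},
    {"hand": 0.085,"offset": [0.046,-0.029,0],"twist": 0},
    {"hand": 0.085,"offset": [0.046,-0.029,0],"twist": 0}
  ]
}}

```text
time_s: 0.82
ee_pos: [0.4158, -0.289, 0.2313]
tcp_rot: [-180.0, -0.0, 21.8]
force: [1.2, -0.9, -0.7]
width: 0.995
grip_force: 0.0
```

Request:
{"api": "step_arm", "payload": {
  "series": [
    {"hand": 0.085,"offset": [0.046,-0.029,0],"twist": 0},
    {"hand": 0.085,"offset": [0.022,-0.052,0],"twist": 0},
    {"hand": 0.085,"offset": [0.022,-0.052,0],"twist": 0},
    {"hand": 0.085,"offset": [0.022,-0.052,0],"twist": 0},
    {"hand": 0.085,"offset": [0.022,-0.052,0],"twist": 0}
  ]
}}

```text
time_s: 1.45
ee_pos: [0.4511, -0.0189, 0.2314]
tcp_rot: [-180.0, -0.0, 21.8]
force: [0.7, -0.4, 0.6]
width: 0.995
grip_force: 0.0
```

```bash
cat >> h.py <<'E'
def plan(pos,rpy,x,y,z,yaw):
    # one twist first, then offsets in the turned tool frame
    tw=(rpy[2]-yaw+180)%360-180; s,c=np.sin(np.radians(yaw)),np.cos(np.radians(yaw))
    d=np.array([x,y,z])-pos
    print('twist rad %.3f offset %.4f %.4f %.4f len %.3f'%(np.radians(tw),c*d[0]+s*d[1],s*d[0]-c*d[1],-d[2],np.linalg.norm(d)))
E
python3 - <<'E'
from workcell import *
from h import *
o=get_obs(); print(o['time_s'],o['ee_pos'],o['tcp_rot'])
plan(o['ee_pos'],o['tcp_rot'],.454,.089,.15,21.8)
E
```

```text
1.45 [ 0.45111372 -0.01885282  0.23136475] [-1.79993840e+02 -1.23149590e-02  2.18138741e+01]
twist rad 0.000 offset 0.0427 -0.0991 0.0814 len 0.135
```

Request:
{"api": "step_arm", "payload": {
  "series": [
    {"hand": 0.085,"offset": [0.021,-0.05,0],"twist": 0},
    {"hand": 0.085,"offset": [0.0217,-0.0491,0],"twist": 0},
    {"hand": 0.085,"offset": [0,0,0.05],"twist": 0},
    {"hand": 0.085,"offset": [0,0,0.05],"twist": 0},
    {"hand": 0.085,"offset": [0,0,0.02],"twist": 0}
  ]
}}

```text
time_s: 2.08
ee_pos: [0.4532, 0.0871, 0.1091]
tcp_rot: [-180.0, 0.2, 21.8]
force: [0.1, -0.7, 0.6]
width: 0.994
grip_force: 0.0
```

Run:
```python
from workcell import *
from h import *
o=get_obs(); c=read_camera('wrist'); cv2.imwrite('pics/w1.png',c['pixels'][:,:,::-1])
print(c['tool_from_camera'].round(3),c['intrinsics'].round(1))
plan(o['ee_pos'],o['tcp_rot'],.454,.089,.071,21.8)
```

```text
[[ 0.001 -0.957 -0.289  0.073]
 [ 1.     0.001 -0.     0.001]
 [ 0.    -0.289  0.957 -0.143]
 [ 0.     0.     0.     1.   ]] [[361.    0.  315.3]
 [  0.  361.  245.4]
 [  0.    0.    1. ]]
twist rad 0.001 offset 0.0014 -0.0014 0.0381 len 0.038
```

View pics/w1.png

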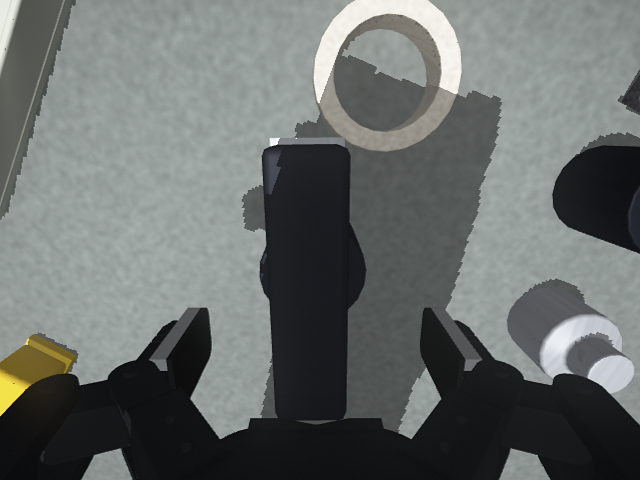

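The wrist view shows bar_1 between the pads, aligned, centred near u=308 with the finger midline at 315. I'll descend and grip.

Request:
{"api": "step_arm", "payload": {
  "series": [
    {"hand": 0.085,"offset": [0.001,-0.001,0.02],"twist": 0},
    {"hand": 0.085,"offset": [0,-0.001,0.015],"twist": 0},
    {"hand": 0.0,"offset": [0,0,0],"twist": 0},
    {"hand": 0.0,"offset": [0,0,0],"twist": 0},
    {"hand": 0.0,"offset": [0,0,0],"twist": 0}
  ]
}}

```text
time_s: 2.75
ee_pos: [0.4546, 0.0896, 0.0771]
tcp_rot: [-180.0, -0.1, 21.8]
force: [-1.1, 1.8, 8.9]
width: 0.414
grip_force: 61.5
```

Request:
{"api": "step_arm", "payload": {
  "series": [
    {"hand": 0.0,"offset": [0,0,0],"twist": 0},
    {"hand": 0.0,"offset": [0,0,0],"twist": 0}
  ]
}}

```text
time_s: 3.0
ee_pos: [0.4545, 0.0897, 0.077]
tcp_rot: [-180.0, -0.1, 21.8]
force: [-0.8, 1.9, 7.3]
width: 0.407
grip_force: 61.4
```

Request:
{"api": "step_arm", "payload": {
  "series": [
    {"hand": 0.0,"offset": [0,0,-0.02],"twist": 0},
    {"hand": 0.0,"offset": [0,0,-0.04],"twist": 0},
    {"hand": 0.0,"offset": [0,0,-0.03],"twist": 0.112},
    {"hand": 0.0,"offset": [0,0,0],"twist": 0.111},
    {"hand": 0.0,"offset": [0.002,0.045,0],"twist": 0}
  ]
}}

```text
time_s: 3.62
ee_pos: [0.4633, 0.0475, 0.1669]
tcp_rot: [-179.9, -0.0, 9.3]
force: [1.4, -0.5, -3.5]
width: 0.41
grip_force: 61.0
```

Request:
{"api": "step_arm", "payload": {
  "series": [
    {"hand": 0.0,"offset": [0.002,0.05,0],"twist": 0},
    {"hand": 0.0,"offset": [0.002,0.05,0],"twist": 0},
    {"hand": 0.0,"offset": [0.002,0.05,0],"twist": 0},
    {"hand": 0.0,"offset": [0.002,0.05,0],"twist": 0},
    {"hand": 0.0,"offset": [0.002,0.05,0],"twist": 0}
  ]
}}

```text
time_s: 4.25
ee_pos: [0.5125, -0.2017, 0.1667]
tcp_rot: [-180.0, -0.0, 9.0]
force: [0.5, 1.0, -3.3]
width: 0.407
grip_force: 61.1
```

Request:
{"api": "step_arm", "payload": {
  "series": [
    {"hand": 0.0,"offset": [0.002,0.05,0],"twist": 0},
    {"hand": 0.0,"offset": [0.002,0.05,0],"twist": 0},
    {"hand": 0.0,"offset": [0,0.04,0],"twist": 0},
    {"hand": 0.0,"offset": [0,0,0],"twist": 0}
  ]
}}

```text
time_s: 4.75
ee_pos: [0.5373, -0.3407, 0.166]
tcp_rot: [179.9, 0.1, 8.8]
force: [-0.7, 0.9, -3.7]
width: 0.41
grip_force: 61.6
```

Run:
```python
from workcell import *
from h import *
o=get_obs(); plan(o['ee_pos'],o['tcp_rot'],.5405,-.3496,.017,9)
c=read_camera('top'); w=read_camera('wrist')
cv2.imwrite('pics/t2.png',np.vstack([cv2.resize(c['pixels'][100:290,240:500,::-1],(520,380)),cv2.resize(w['pixels'][:,:,::-1],(520,220))[:, :]])[:600])
```

```text
twist rad -0.003 offset 0.0018 0.0093 0.1490 len 0.149
```

View pics/t2.png

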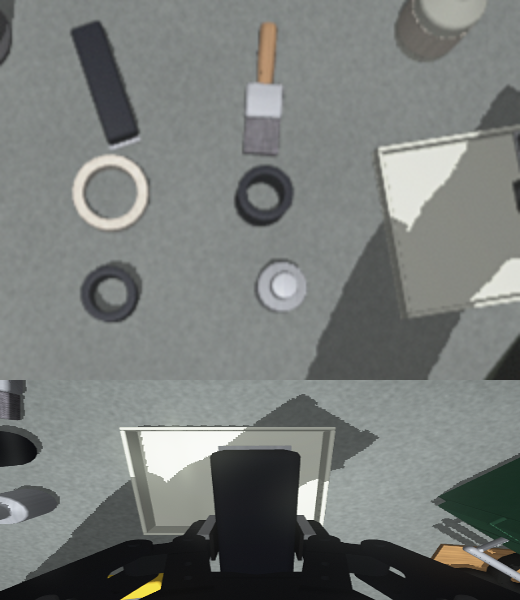

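The crop shows sleeve_1 uncovered, with its ring at about pixel (295,245). Bar_1 is square to the tray in the grip. I'll lower it.

Request:
{"api": "step_arm", "payload": {
  "series": [
    {"hand": 0.0,"offset": [0.002,0.009,0.02],"twist": 0},
    {"hand": 0.0,"offset": [0,0,0.05],"twist": 0},
    {"hand": 0.0,"offset": [0,0,0.045],"twist": 0},
    {"hand": 0.0,"offset": [0,0,0.02],"twist": 0},
    {"hand": 0.0,"offset": [0,0,0.006],"twist": 0}
  ]
}}

```text
time_s: 5.48
ee_pos: [0.5418, -0.346, 0.0245]
tcp_rot: [-180.0, 0.0, 9.1]
force: [-0.3, -0.2, -2.0]
width: 0.409
grip_force: 61.3
```

Request:
{"api": "step_arm", "payload": {
  "series": [
    {"hand": 0.0,"offset": [0,0,0.004],"twist": 0},
    {"hand": 0.0,"offset": [0,0,0],"twist": 0}
  ]
}}

```text
time_s: 5.72
ee_pos: [0.5423, -0.3464, 0.0222]
tcp_rot: [180.0, -0.1, 9.0]
force: [-0.2, 0.2, -3.4]
width: 0.41
grip_force: 61.3
```

Request:
{"api": "step_arm", "payload": {
  "series": [
    {"hand": 0.0,"offset": [0,0,0.002],"twist": 0},
    {"hand": 0.0,"offset": [0,0,0.002],"twist": 0},
    {"hand": 0.0,"offset": [0,0,0],"twist": 0}
  ]
}}

```text
time_s: 6.1
ee_pos: [0.5419, -0.3463, 0.0173]
tcp_rot: [180.0, -0.0, 9.0]
force: [-0.8, -0.5, -2.9]
width: 0.414
grip_force: 61.7
```

Request:
{"api": "step_arm", "payload": {
  "series": [
    {"hand": 0.0,"offset": [0,0,0.0015],"twist": 0},
    {"hand": 0.0,"offset": [0,0,0],"twist": 0}
  ]
}}

```text
time_s: 6.35
ee_pos: [0.5419, -0.3463, 0.0171]
tcp_rot: [180.0, -0.0, 9.0]
force: [-6.6, 5.2, 19.2]
width: 0.411
grip_force: 64.3
```

Request:
{"api": "step_arm", "payload": {
  "series": [
    {"hand": 0.06,"offset": [0,0,0],"twist": 0},
    {"hand": 0.06,"offset": [0,0,0],"twist": 0},
    {"hand": 0.06,"offset": [0,0,-0.005],"twist": 0},
    {"hand": 0.06,"offset": [0,0,-0.03],"twist": 0},
    {"hand": 0.085,"offset": [0,0,-0.05],"twist": 0}
  ]
}}

```text
time_s: 6.98
ee_pos: [0.5412, -0.3458, 0.1009]
tcp_rot: [-179.9, 0.1, 9.0]
force: [-0.2, -0.5, 0.5]
width: 0.889
grip_force: 0.0
```

Request:
{"api": "step_arm", "payload": {
  "series": [
    {"hand": 0.085,"offset": [0,0,-0.06],"twist": 0.08},
    {"hand": 0.085,"offset": [0,-0.05,0],"twist": 0.077},
    {"hand": 0.085,"offset": [0,-0.05,0],"twist": 0},
    {"hand": 0.085,"offset": [0,-0.05,0],"twist": 0},
    {"hand": 0.085,"offset": [0,-0.05,0],"twist": 0}
  ]
}}

```text
time_s: 7.6
ee_pos: [0.5378, -0.1448, 0.1612]
tcp_rot: [-180.0, -0.0, 0.0]
force: [1.2, 0.2, -0.8]
width: 0.995
grip_force: 0.0
```

Run:
```python
from workcell import *
from h import *
o=get_obs(); c=read_camera('top'); im=c['pixels']; np.save('top3.npy',im); g=im.max(2)
for n,(u0,v0,u1,v1) in dict(s1=(275,222,320,268),s2=(352,176,398,219)).items():
    m=(g[v0:v1,u0:u1]<92).astype(np.uint8)
    cs,h=cv2.findContours(m,cv2.RETR_CCOMP,cv2.CHAIN_APPROX_NONE)
    for k,hh in zip(cs,h[0]):
        if len(k)>20: e=cv2.fitEllipse(k); print(n,hh[3],np.round(e[0],1)+[u0,v0],np.round(e[1],1), cv2.boundingRect(k))
cv2.imwrite('pics/t3.png',np.hstack([cv2.resize(im[165:275,270:400,::-1],None,fx=3,fy=3,interpolation=cv2.INTER_CUBIC),cv2.resize(im[150:260,420:540,::-1],None,fx=3,fy=3)]))
plan(o['ee_pos'],o['tcp_rot'],.559,-.079,.15,0)
```

```text
s1 -1 [295.5 245.6] [28.  30.6] (5, 9, 31, 30)
s1 0 [296.3 245.5] [14.3 16.7] (13, 16, 17, 16)
s2 -1 [379.7 199.5] [41.  47.7] (5, 0, 41, 43)
s2 0 [369.4 198. ] [12.1 16.4] (10, 15, 16, 15)
twist rad 0.001 offset 0.0212 -0.0658 0.0112 len 0.070
```

View pics/t3.png

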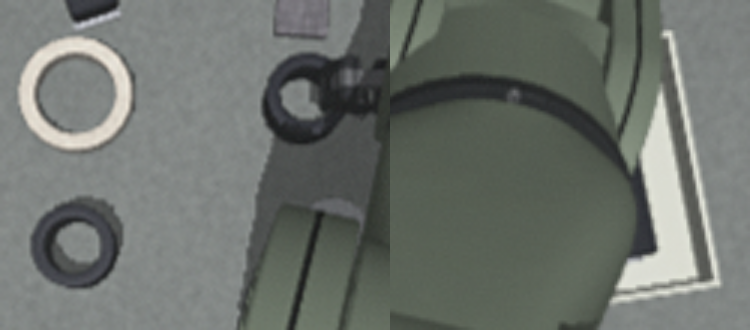

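The crop shows sleeve_1's top ring at about (294.2,246.3). Sleeve_2 is unchanged, and bar_1 is partly visible in the square tray. Sleeve_2 is next.

Request:
{"api": "step_arm", "payload": {
  "series": [
    {"hand": 0.085,"offset": [0.01,-0.033,0.01],"twist": 0},
    {"hand": 0.085,"offset": [0.011,-0.032,0],"twist": 0},
    {"hand": 0.085,"offset": [0,0,0.03],"twist": 0},
    {"hand": 0.085,"offset": [0,0,0.02],"twist": 0},
    {"hand": 0.085,"offset": [0,0,0],"twist": 0}
  ]
}}

```text
time_s: 8.28
ee_pos: [0.5583, -0.0813, 0.1002]
tcp_rot: [-180.0, 0.1, 0.0]
force: [0.5, -0.8, 0.8]
width: 0.997
grip_force: 0.0
```

Run:
```python
from workcell import *
from h import *
o=get_obs(); print(o['ee_pos']); c=read_camera('wrist')
cv2.imwrite('pics/w4.png',cv2.resize(c['pixels'][:,:,::-1],(480,360)))
print('s1',ray(dict(read_camera('top')),[294.2,246.3],.065))
plan(o['ee_pos'],o['tcp_rot'],.559,-.079,.03,0)
```

```text
[ 0.55826713 -0.08134611  0.10015706]
s1 [[0.45322214 0.08622924]]
twist rad 0.001 offset 0.0007 -0.0023 0.0702 len 0.070
```

View pics/w4.png

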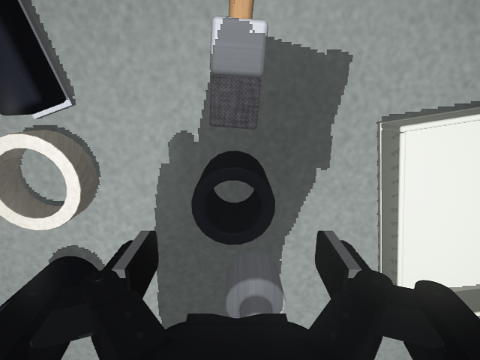

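The sleeve sits centred at (233,203), between the fingers. The core is behind, clear of them.

Request:
{"api": "step_arm", "payload": {
  "series": [
    {"hand": 0.085,"offset": [0.003,-0.002,0.03],"twist": 0},
    {"hand": 0.085,"offset": [0,0,0.03],"twist": 0},
    {"hand": 0.085,"offset": [0,0,0.01],"twist": 0},
    {"hand": 0.0,"offset": [0,0,0],"twist": 0},
    {"hand": 0.0,"offset": [0,0,0],"twist": 0}
  ]
}}

```text
time_s: 9.0
ee_pos: [0.5623, -0.0796, 0.0325]
tcp_rot: [180.0, -0.1, 0.0]
force: [-0.4, -0.1, 3.7]
width: 0.69
grip_force: 63.2
```

Request:
{"api": "step_arm", "payload": {
  "series": [
    {"hand": 0.0,"offset": [0,0,0],"twist": 0}
  ]
}}

```text
time_s: 9.12
ee_pos: [0.5624, -0.0795, 0.0325]
tcp_rot: [180.0, -0.1, 0.0]
force: [-1.4, 0.9, 7.0]
width: 0.688
grip_force: 63.6
```

Request:
{"api": "step_arm", "payload": {
  "series": [
    {"hand": 0.0,"offset": [0,0,-0.02],"twist": 0},
    {"hand": 0.0,"offset": [0,0,-0.05],"twist": 0},
    {"hand": 0.0,"offset": [0,-0.024,-0.05],"twist": 0},
    {"hand": 0.0,"offset": [0,-0.05,0],"twist": 0},
    {"hand": 0.0,"offset": [0,-0.05,0],"twist": 0}
  ]
}}

```text
time_s: 9.75
ee_pos: [0.562, 0.046, 0.1527]
tcp_rot: [-180.0, -0.1, 0.0]
force: [0.9, 0.0, -1.5]
width: 0.687
grip_force: 65.1
```

Request:
{"api": "step_arm", "payload": {
  "series": [
    {"hand": 0.0,"offset": [0,-0.05,0],"twist": 0},
    {"hand": 0.0,"offset": [0,-0.05,0],"twist": 0},
    {"hand": 0.0,"offset": [0,-0.05,0],"twist": 0},
    {"hand": 0.0,"offset": [0,-0.05,0],"twist": 0},
    {"hand": 0.0,"offset": [0,-0.05,0],"twist": 0}
  ]
}}

```text
time_s: 10.38
ee_pos: [0.5614, 0.2964, 0.1524]
tcp_rot: [-179.9, -0.1, 0.0]
force: [1.2, -0.1, -2.0]
width: 0.686
grip_force: 65.1
```

Request:
{"api": "step_arm", "payload": {
  "series": [
    {"hand": 0.0,"offset": [0,-0.05,0],"twist": 0},
    {"hand": 0.0,"offset": [0,0,0],"twist": 0}
  ]
}}

```text
time_s: 10.62
ee_pos: [0.5601, 0.3488, 0.1516]
tcp_rot: [-179.9, -0.0, 0.3]
force: [-1.3, -0.0, -1.7]
width: 0.686
grip_force: 65.2
```

Run:
```python
from workcell import *
from h import *
o=get_obs(); plan(o['ee_pos'],o['tcp_rot'],.5625,.3446,.0375,0)
c=read_camera('side'); cv2.imwrite('pics/s5.png',cv2.resize(c['pixels'][140:380,90:410,::-1],None,fx=2,fy=2))
```

```text
twist rad 0.006 offset 0.0024 0.0042 0.1141 len 0.114
```

View pics/s5.png

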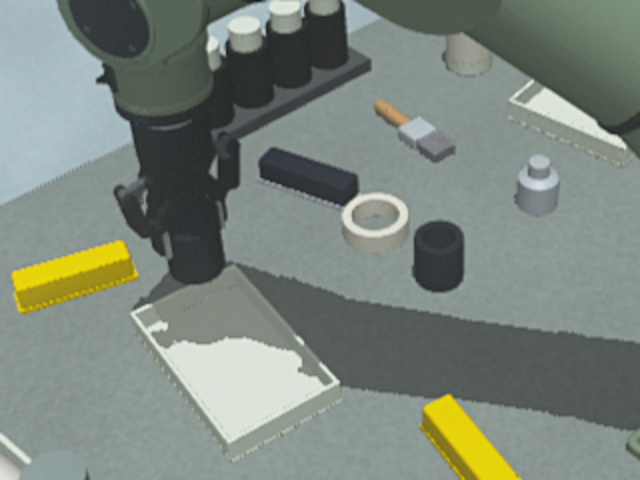

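The sleeve is held upright over the far end of the long tray, around crop pixel (195,260). I'll lower it.

Request:
{"api": "step_arm", "payload": {
  "series": [
    {"hand": 0.0,"offset": [0.002,0.004,0.03],"twist": 0},
    {"hand": 0.0,"offset": [0,0,0.045],"twist": 0},
    {"hand": 0.0,"offset": [0,0,0.025],"twist": 0},
    {"hand": 0.0,"offset": [0,0,0.006],"twist": 0},
    {"hand": 0.0,"offset": [0,0,0.004],"twist": 0}
  ]
}}

```text
time_s: 11.3
ee_pos: [0.5641, 0.3404, 0.0421]
tcp_rot: [-180.0, -0.1, 0.0]
force: [0.7, 0.4, -1.4]
width: 0.688
grip_force: 65.2
```

Request:
{"api": "step_arm", "payload": {
  "series": [
    {"hand": 0.0,"offset": [0,0,0.002],"twist": 0},
    {"hand": 0.0,"offset": [0,0,0],"twist": 0}
  ]
}}

```text
time_s: 11.55
ee_pos: [0.5637, 0.3407, 0.0395]
tcp_rot: [-180.0, -0.0, 0.0]
force: [-0.1, 0.8, -1.2]
width: 0.687
grip_force: 65.2
```

Request:
{"api": "step_arm", "payload": {
  "series": [
    {"hand": 0.0,"offset": [0,0,0.0015],"twist": 0},
    {"hand": 0.0,"offset": [0,0,0.001],"twist": 0},
    {"hand": 0.0,"offset": [0,0,0],"twist": 0}
  ]
}}

```text
time_s: 11.92
ee_pos: [0.5636, 0.3408, 0.0375]
tcp_rot: [-180.0, -0.0, 0.1]
force: [-5.3, -2.3, 16.2]
width: 0.688
grip_force: 66.9
```

Request:
{"api": "step_arm", "payload": {
  "series": [
    {"hand": 0.085,"offset": [0,0,0],"twist": 0},
    {"hand": 0.085,"offset": [0,0,0],"twist": 0},
    {"hand": 0.085,"offset": [0,0,-0.02],"twist": 0},
    {"hand": 0.085,"offset": [0,0,-0.045],"twist": 0},
    {"hand": 0.085,"offset": [0,0,-0.04],"twist": 0}
  ]
}}

```text
time_s: 12.55
ee_pos: [0.5637, 0.3406, 0.1442]
tcp_rot: [-180.0, -0.1, 0.0]
force: [-0.1, 0.8, -0.3]
width: 0.999
grip_force: 0.0
```

Request:
{"api": "step_arm", "payload": {
  "series": [
    {"hand": 0.085,"offset": [-0.02,0.05,0],"twist": 0},
    {"hand": 0.085,"offset": [-0.022,0.05,0],"twist": 0},
    {"hand": 0.085,"offset": [-0.022,0.05,0],"twist": 0},
    {"hand": 0.085,"offset": [-0.022,0.05,0],"twist": 0},
    {"hand": 0.085,"offset": [-0.022,0.05,0],"twist": 0}
  ]
}}

```text
time_s: 13.18
ee_pos: [0.4551, 0.0891, 0.1426]
tcp_rot: [-180.0, -0.1, 0.1]
force: [1.7, -2.1, -0.3]
width: 0.994
grip_force: 0.0
```

Request:
{"api": "step_arm", "payload": {
  "series": [
    {"hand": 0.085,"offset": [-0.002,0.005,0.02],"twist": 0},
    {"hand": 0.085,"offset": [0,0,0.02],"twist": 0},
    {"hand": 0.085,"offset": [0,0,0],"twist": 0}
  ]
}}

```text
time_s: 13.55
ee_pos: [0.4536, 0.0854, 0.1015]
tcp_rot: [-180.0, 0.0, 0.0]
force: [-1.0, 0.1, 0.4]
width: 0.996
grip_force: 0.0
```

Run:
```python
from workcell import *
from h import *
o=get_obs(); c=read_camera('wrist'); t=read_camera('top'); print(o['ee_pos'],o['force'])
cv2.imwrite('pics/w6.png',np.hstack([cv2.resize(c['pixels'][:,:,::-1],(480,360)),cv2.resize(t['pixels'][160:290,130:225,::-1],(263,360))]))
plan(o['ee_pos'],o['tcp_rot'],.4532,.0862,.031,0)
```

```text
[0.45355979 0.08539253 0.10148957] [-0.96168123  0.0707372   0.41429705]
twist rad 0.000 offset -0.0004 -0.0008 0.0705 len 0.070
```

View pics/w6.png

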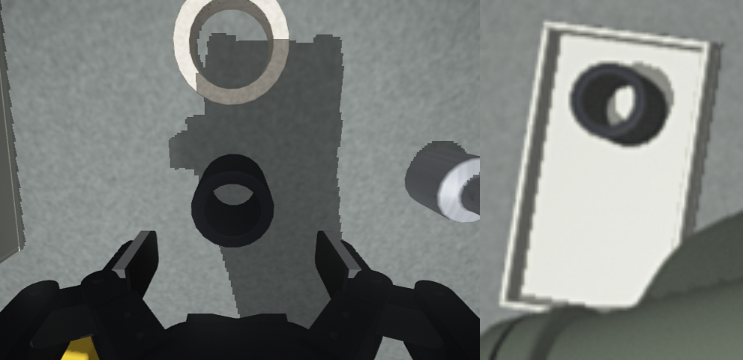

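The first sleeve stands upright at the tray's far end. Sleeve_1 is centred between the fingers at (232,205).

Request:
{"api": "step_arm", "payload": {
  "series": [
    {"hand": 0.085,"offset": [0.003,-0.001,0.03],"twist": 0},
    {"hand": 0.085,"offset": [0,0,0.03],"twist": 0},
    {"hand": 0.085,"offset": [0,0,0.009],"twist": 0},
    {"hand": 0.0,"offset": [0,0,0],"twist": 0},
    {"hand": 0.0,"offset": [0,0,0],"twist": 0}
  ]
}}

```text
time_s: 14.28
ee_pos: [0.4571, 0.0867, 0.0339]
tcp_rot: [-180.0, -0.1, 0.0]
force: [-1.7, 0.2, 11.5]
width: 0.686
grip_force: 61.5
```

Request:
{"api": "step_arm", "payload": {
  "series": [
    {"hand": 0.0,"offset": [0,0,0],"twist": 0}
  ]
}}

```text
time_s: 14.4
ee_pos: [0.4571, 0.0867, 0.0339]
tcp_rot: [-180.0, -0.1, 0.0]
force: [-1.3, -1.8, 11.7]
width: 0.687
grip_force: 62.0
```

Request:
{"api": "step_arm", "payload": {
  "series": [
    {"hand": 0.0,"offset": [0,0,-0.02],"twist": 0},
    {"hand": 0.0,"offset": [0,0,-0.05],"twist": 0},
    {"hand": 0.0,"offset": [0,-0.023,-0.04],"twist": 0},
    {"hand": 0.0,"offset": [0,-0.05,0],"twist": 0},
    {"hand": 0.0,"offset": [0,-0.05,0],"twist": 0}
  ]
}}

```text
time_s: 15.02
ee_pos: [0.4567, 0.2113, 0.1442]
tcp_rot: [-179.9, -0.1, 0.0]
force: [0.4, -0.8, -1.8]
width: 0.682
grip_force: 65.2
```

Request:
{"api": "step_arm", "payload": {
  "series": [
    {"hand": 0.0,"offset": [-0.002,-0.05,0],"twist": 0},
    {"hand": 0.0,"offset": [-0.001,-0.05,0],"twist": 0},
    {"hand": 0.0,"offset": [0,-0.05,0],"twist": 0},
    {"hand": 0.0,"offset": [0,0,0.02],"twist": 0},
    {"hand": 0.0,"offset": [0,0,0.02],"twist": 0}
  ]
}}

```text
time_s: 15.65
ee_pos: [0.4532, 0.3602, 0.1031]
tcp_rot: [-179.9, -0.1, 0.1]
force: [0.6, -0.7, -1.6]
width: 0.683
grip_force: 65.3
```

Request:
{"api": "step_arm", "payload": {
  "series": [
    {"hand": 0.0,"offset": [0,0,0.03],"twist": 0},
    {"hand": 0.0,"offset": [0,0,0.02],"twist": 0},
    {"hand": 0.0,"offset": [0,0,0.008],"twist": 0},
    {"hand": 0.0,"offset": [0,0,0],"twist": 0}
  ]
}}

```text
time_s: 16.15
ee_pos: [0.4535, 0.3597, 0.045]
tcp_rot: [-180.0, -0.0, 0.0]
force: [0.4, -0.5, -1.3]
width: 0.687
grip_force: 65.2
```

Request:
{"api": "step_arm", "payload": {
  "series": [
    {"hand": 0.0,"offset": [0,0,0.003],"twist": 0},
    {"hand": 0.0,"offset": [0,0,0.0015],"twist": 0},
    {"hand": 0.0,"offset": [0,0,0.0015],"twist": 0},
    {"hand": 0.0,"offset": [0,0,0],"twist": 0}
  ]
}}

```text
time_s: 16.65
ee_pos: [0.4535, 0.3597, 0.039]
tcp_rot: [-180.0, -0.0, 0.0]
force: [-3.2, -0.8, 9.6]
width: 0.687
grip_force: 66.3
```

Request:
{"api": "step_arm", "payload": {
  "series": [
    {"hand": 0.085,"offset": [0,0,0],"twist": 0},
    {"hand": 0.085,"offset": [0,0,0],"twist": 0},
    {"hand": 0.085,"offset": [0,0,-0.02],"twist": 0},
    {"hand": 0.085,"offset": [0,0,-0.05],"twist": 0},
    {"hand": 0.085,"offset": [0,0,-0.04],"twist": -0.16}
  ]
}}

```text
time_s: 17.27
ee_pos: [0.4534, 0.3596, 0.1499]
tcp_rot: [180.0, -0.0, 9.4]
force: [-0.4, 0.6, -0.4]
width: 0.992
grip_force: 0.0
```

Request:
{"api": "step_arm", "payload": {
  "series": [
    {"hand": 0.085,"offset": [0,0,0],"twist": -0.16},
    {"hand": 0.085,"offset": [-0.0075,0.052,0],"twist": 0},
    {"hand": 0.085,"offset": [-0.0075,0.052,0],"twist": 0},
    {"hand": 0.085,"offset": [-0.0075,0.052,0],"twist": 0},
    {"hand": 0.085,"offset": [-0.0075,0.052,0],"twist": 0}
  ]
}}

```text
time_s: 17.9
ee_pos: [0.4907, 0.1511, 0.1484]
tcp_rot: [-180.0, -0.0, 18.4]
force: [1.5, -0.0, -0.2]
width: 0.999
grip_force: 0.0
```

Request:
{"api": "step_arm", "payload": {
  "series": [
    {"hand": 0.085,"offset": [-0.0075,0.052,0],"twist": 0},
    {"hand": 0.085,"offset": [0.044,0.0165,0],"twist": 0},
    {"hand": 0.085,"offset": [0.044,0.0165,0],"twist": 0},
    {"hand": 0.085,"offset": [0.044,0.0165,0],"twist": 0},
    {"hand": 0.085,"offset": [0.044,0.0165,0],"twist": 0}
  ]
}}

```text
time_s: 18.52
ee_pos: [0.689, 0.0937, 0.1485]
tcp_rot: [-180.0, -0.0, 18.4]
force: [0.3, -0.3, 0.3]
width: 0.992
grip_force: 0.0
```

Run:
```python
from workcell import *
from h import *
o=get_obs(); c=read_camera('wrist'); print(o['ee_pos'],o['tcp_rot'])
t=read_camera('top')
cv2.imwrite('pics/w7.png',np.hstack([cv2.resize(c['pixels'][:,:,::-1],(480,360)),cv2.resize(t['pixels'][160:290,130:225,::-1],(263,360))]))
plan(o['ee_pos'],o['tcp_rot'],.687,.0925,.010,18.3)
```

```text
[0.68896948 0.09372314 0.14849604] [-1.79995976e+02 -1.16380250e-02  1.83811213e+01]
twist rad 0.001 offset -0.0023 0.0005 0.1385 len 0.139
```

View pics/w7.png

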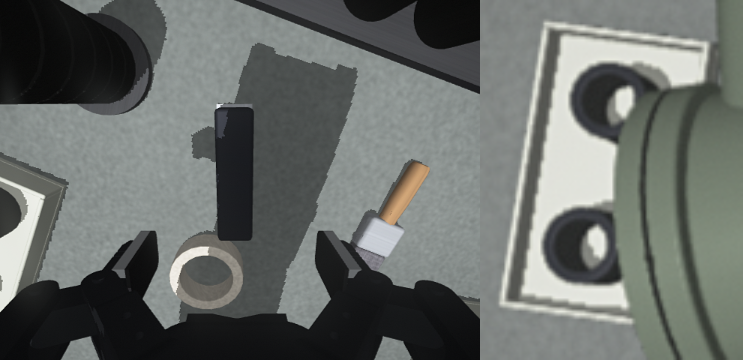

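Both sleeves stand in the long tray. Bar_2 is aligned between the fingers at u≈234.

Request:
{"api": "step_arm", "payload": {
  "series": [
    {"hand": 0.085,"offset": [-0.002,0,0.04],"twist": 0},
    {"hand": 0.085,"offset": [0,0,0.05],"twist": 0},
    {"hand": 0.085,"offset": [0,0,0.035],"twist": 0},
    {"hand": 0.085,"offset": [0,0,0.012],"twist": 0},
    {"hand": 0.0,"offset": [0,0,0],"twist": 0}
  ]
}}

```text
time_s: 19.25
ee_pos: [0.6857, 0.0932, 0.0116]
tcp_rot: [-180.0, 0.0, 18.4]
force: [-0.1, 0.6, 0.3]
width: 0.813
grip_force: 0.0
```

Request:
{"api": "step_arm", "payload": {
  "series": [
    {"hand": 0.0,"offset": [0,0,0],"twist": 0},
    {"hand": 0.0,"offset": [0,0,0],"twist": 0},
    {"hand": 0.0,"offset": [0,0,0],"twist": 0}
  ]
}}

```text
time_s: 19.62
ee_pos: [0.6865, 0.0935, 0.0129]
tcp_rot: [180.0, -0.1, 18.4]
force: [-2.6, -0.4, 9.3]
width: 0.411
grip_force: 61.4
```

Run:
```python
from workcell import *
from h import *
c=read_camera('top'); im=c['pixels']; g=im.max(2).astype(int)
m=(g<90); m[:160]=0;m[262:]=0;m[:,:432]=0;m[:,532:]=0
for k in cnts(m,200): print(cv2.boundingRect(k),rect(c,k,.045))
plan(np.array([.687,.0925,0]),[0,0,9],.5295,-.2804,0,9)
print(ray(c,[372,140],.03))
```

```text
(478, 175, 31, 62) (array([ 541.7, -341.7]), array([ 42.7, 131.5]), 9.6)
twist rad 0.000 offset -0.2139 0.3437 -0.0000 len 0.405
[[ 0.69066701 -0.08381463]]
```

Request:
{"api": "step_arm", "payload": {
  "series": [
    {"hand": 0.0,"offset": [0,0,-0.02],"twist": 0},
    {"hand": 0.0,"offset": [0,0,-0.05],"twist": 0},
    {"hand": 0.0,"offset": [0,0,-0.05],"twist": 0.08},
    {"hand": 0.0,"offset": [0,0,-0.02],"twist": 0.084},
    {"hand": 0.0,"offset": [-0.045,0.02,0],"twist": 0}
  ]
}}

```text
time_s: 20.3
ee_pos: [0.6462, 0.0679, 0.1539]
tcp_rot: [-180.0, -0.3, 9.0]
force: [0.6, -1.6, -5.9]
width: 0.412
grip_force: 61.3
```

Request:
{"api": "step_arm", "payload": {
  "series": [
    {"hand": 0.0,"offset": [-0.045,0.02,0],"twist": 0},
    {"hand": 0.0,"offset": [-0.045,0.02,0],"twist": 0},
    {"hand": 0.0,"offset": [-0.045,0.02,0],"twist": 0},
    {"hand": 0.0,"offset": [-0.0065,0.052,0],"twist": 0},
    {"hand": 0.0,"offset": [-0.0065,0.052,0],"twist": 0}
  ]
}}

```text
time_s: 20.92
ee_pos: [0.5239, -0.12, 0.1529]
tcp_rot: [180.0, -0.1, 9.0]
force: [1.5, 0.4, -4.9]
width: 0.408
grip_force: 61.3
```

Request:
{"api": "step_arm", "payload": {
  "series": [
    {"hand": 0.0,"offset": [-0.0065,0.052,0],"twist": 0},
    {"hand": 0.0,"offset": [-0.0065,0.052,0],"twist": 0},
    {"hand": 0.0,"offset": [-0.0065,0.052,0],"twist": 0},
    {"hand": 0.0,"offset": [0,0,0],"twist": 0}
  ]
}}

```text
time_s: 21.42
ee_pos: [0.5277, -0.2803, 0.1524]
tcp_rot: [179.8, -0.0, 8.7]
force: [0.2, 1.8, -4.5]
width: 0.41
grip_force: 61.7
```

Run:
```python
from workcell import *
from h import *
o=get_obs(); print(o['ee_pos'],o['tcp_rot']); plan(o['ee_pos'],o['tcp_rot'],.5304,-.2794,.018,9)
```

```text
[ 0.52772067 -0.28033946  0.15238177] [ 1.79847085e+02 -4.29718459e-03  8.67182485e+00]
twist rad -0.006 offset 0.0028 -0.0005 0.1344 len 0.134
```

Request:
{"api": "step_arm", "payload": {
  "series": [
    {"hand": 0.0,"offset": [0.002,0,0.04],"twist": 0},
    {"hand": 0.0,"offset": [0,0,0.05],"twist": 0},
    {"hand": 0.0,"offset": [0,0,0.03],"twist": 0},
    {"hand": 0.0,"offset": [0,0,0.006],"twist": 0},
    {"hand": 0.0,"offset": [0,0,0],"twist": 0}
  ]
}}

```text
time_s: 22.05
ee_pos: [0.5315, -0.2755, 0.0266]
tcp_rot: [180.0, -0.1, 9.0]
force: [0.1, -0.2, -2.6]
width: 0.406
grip_force: 61.6
```

Request:
{"api": "step_arm", "payload": {
  "series": [
    {"hand": 0.0,"offset": [0,0,0.003],"twist": 0},
    {"hand": 0.0,"offset": [0,0,0.002],"twist": 0},
    {"hand": 0.0,"offset": [0,0,0],"twist": 0}
  ]
}}

```text
time_s: 22.42
ee_pos: [0.531, -0.2755, 0.0205]
tcp_rot: [180.0, -0.0, 9.0]
force: [-0.1, -0.3, -4.4]
width: 0.409
grip_force: 61.7
```

Request:
{"api": "step_arm", "payload": {
  "series": [
    {"hand": 0.0,"offset": [0,0,0.0015],"twist": 0},
    {"hand": 0.0,"offset": [0,0,0.0015],"twist": 0},
    {"hand": 0.0,"offset": [0,0,0.001],"twist": 0},
    {"hand": 0.0,"offset": [0,0,0],"twist": 0}
  ]
}}

```text
time_s: 22.92
ee_pos: [0.5309, -0.2755, 0.0178]
tcp_rot: [180.0, -0.0, 9.0]
force: [-8.9, 5.3, 28.4]
width: 0.411
grip_force: 66.1
```

Request:
{"api": "step_arm", "payload": {
  "series": [
    {"hand": 0.0,"offset": [0,0,-0.001],"twist": 0},
    {"hand": 0.055,"offset": [0,0,0],"twist": 0},
    {"hand": 0.055,"offset": [0,0,0],"twist": 0},
    {"hand": 0.055,"offset": [0,0,-0.01],"twist": 0},
    {"hand": 0.055,"offset": [0,0,-0.04],"twist": 0}
  ]
}}

```text
time_s: 23.55
ee_pos: [0.5301, -0.2751, 0.0669]
tcp_rot: [-179.9, 0.1, 9.0]
force: [0.6, -0.6, 0.5]
width: 0.642
grip_force: 0.0
```

Request:
{"api": "step_arm", "payload": {
  "series": [
    {"hand": 0.055,"offset": [0,0,-0.06],"twist": 0},
    {"hand": 0.055,"offset": [0,0,-0.06],"twist": 0},
    {"hand": 0.055,"offset": [-0.03,-0.05,0],"twist": 0},
    {"hand": 0.055,"offset": [0,-0.055,0],"twist": 0},
    {"hand": 0.055,"offset": [0,-0.055,0],"twist": 0}
  ]
}}

```text
time_s: 24.18
ee_pos: [0.4758, -0.1207, 0.1881]
tcp_rot: [180.0, -0.1, 8.9]
force: [1.6, 0.1, 0.6]
width: 0.644
grip_force: 0.0
```

Request:
{"api": "step_arm", "payload": {
  "series": [
    {"hand": 0.055,"offset": [0,-0.055,0],"twist": 0},
    {"hand": 0.055,"offset": [0,-0.055,0],"twist": 0},
    {"hand": 0.055,"offset": [0,0,0],"twist": 0},
    {"hand": 0.055,"offset": [0,0,0],"twist": 0}
  ]
}}

```text
time_s: 24.68
ee_pos: [0.4593, -0.0139, 0.1878]
tcp_rot: [180.0, -0.0, 9.0]
force: [0.7, -0.0, 0.7]
width: 0.642
grip_force: 0.0
```

Run:
```python
from workcell import *
from h import *
c=read_camera('top')['pixels'][:,:,::-1]; s=read_camera('side')['pixels'][:,:,::-1]
cv2.imwrite('pics/fin.png',np.vstack([cv2.resize(c[100:290,120:540],(672,304)),cv2.resize(s[120:380,140:460],(364,296)) if 0 else np.pad(cv2.resize(s[140:380,150:450],(370,296)),((0,0),(0,302),(0,0)))]))
```

```text
(no output)
```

View pics/fin.png

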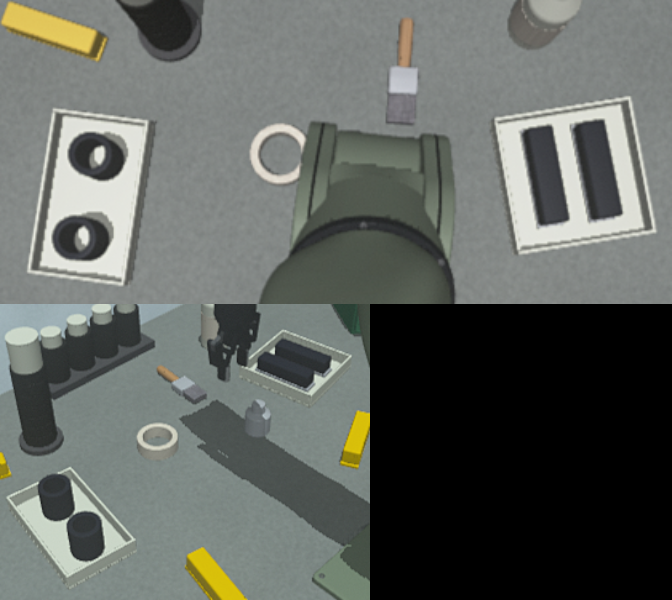

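Both sleeves stand upright in the long tray, around (97,155) and (80,238). Both bars lie flat side by side in the square tray, around (545,175) and (598,170). The bystanders have not moved.

```bash
python3 -c "
from workcell import *
print(sign_off())"
```

```text
the job is handed in; nothing more can be done
None
```

The job is handed in: the final pictures show both sleeves upright in the long tray, both bars flat and side by side in the square tray (steel down, never turned over), and the bystanders unmoved, at about 25 s; bar_1 had to go into its tray first, because it lay across sleeve_1.

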